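# Pop open the dowel pin store

## Task

Open the dowel pin store, the small white box with the blue lid: with a fingertip press the pad on its lid down once, all the way, then let go so that the lid pops up, wait a moment to see that it stays up, and leave it standing open. Leave the box with the orange lid shut, and do not lift, push away or tip either box or the things around them; nothing needs to be gripped.

Things in the scene. Friction and masses are not known exactly. Their poses are not given: they have to be found in the camera images.
- pin_store: the pin store: white plastic box, 110 (x) x 84 (y) x 54 mm high, about 0.6 kg, loose on rubber feet; blue lid 88 x 72 mm flush in its top, blue plate on its front. Holds brass dowel pins. Push-push latch. Origin: centre of the underside; x runs from the front (lid's free edge, near the robot) to the back (hinge), z up
- pin_pad (a point): middle of the top face of the dark blue press pad (18 x 36 mm, 1.5 mm proud, three white dots) on the blue lid, 70 mm in front of the hinge, 30 mm in front of the box's centre; 55.5 mm above the worktop when the lid is shut; moves with the lid
- pin_hatch (a joint): angle of the blue lid, rad. 0: latched, level; -0.08: hard stop, pad 5.6 mm down (2 to 4 N); 0.62: fully open, free edge 105 mm above the worktop. After a press of 4 mm or more at the pad, letting go frees the lid: a damped spring swings it up in about 0.5 s, following a slow finger, and holds it open. A shallower press leaves it latched; pressing it fully down again latches it shut
- pin_latch (a joint): sideways place of the latch pin hidden in the pin store, m: 0 when latched, up to +0.006 while pressed, about -0.007 once the lid has popped; moves only as the lid moves, never touched directly
- sleeve_store: the sleeve store, not to be opened: white plastic box, 110 (x) x 84 (y) x 54 mm high, about 0.6 kg, loose on rubber feet; orange lid 88 x 72 mm flush in its top, orange plate on its front. Holds red plastic sleeves. Push-push latch. Origin: centre of the underside; x runs from the front (lid's free edge, near the robot) to the back (hinge), z up
- sleeve_pad (a point): middle of the top face of the dark orange press pad (18 x 36 mm, 1.5 mm proud, three white dots) on the orange lid, 70 mm in front of the hinge, 30 mm in front of the box's centre; 55.5 mm above the worktop when the lid is shut; moves with the lid
- sleeve_hatch (a joint): angle of the orange lid, rad. 0: latched, level; -0.08: hard stop, pad 5.6 mm down (2 to 4 N); 0.62: fully open, free edge 105 mm above the worktop. After a press of 4 mm or more at the pad, letting go frees the lid: a damped spring swings it up in about 0.5 s, following a slow finger, and holds it open. A shallower press leaves it latched; pressing it fully down again latches it shut
- cast_white: dental plaster cast on a white base, 57 x 67 x 40 mm, loose; bystander. Origin: centre of the underside
- wax_jar: brown jar with white screw lid, diameter 52 mm, 48 mm high, loose; bystander. Origin: centre of the underside
- glue_bottle: slim white bottle with yellow cap, diameter 24 mm, 76 mm high, loose; bystander. Origin: centre of the underside

How it is judged:
By the outcome, as a careful person would: the job done as asked, in the order asked, and still so for the second after the job is handed in, with the robot touching nothing.
It also fails if it takes over 38 s, if anything falls off the work surface, if the arm or the gripper's body presses on something with over 40 N, if the wrist force passes 120 N, or if a joint passes its speed limit or range.

## Robot

A 7-joint arm with a two-finger parallel gripper is mounted at the origin on a cart in front of the work surface, level with it; the furniture and walls round the work are solid. World frame = base frame: x ahead of the robot, y to its left, z up, the work surface at z = 0. Lengths are in m, angles in rad, forces in N, time in s.
With the tool pointing down it reaches from about 0.425 to 0.875 m from the base axis. Payload 9.9 kg.
Tool frame: the origin (TCP) lies at the very end of the fingers, on their centre line; the grasp point (between the pads) lies 19 mm behind it; z points along the fingers, y is the line along which they close (so a half turn about z gives the same grasp; the last joint's range is limited). The gripper opens to 85 mm and grips with 20 to 120 N. Pads are 22 mm wide; open, the fingers measure 114 mm over their backs; the gripper's body (76 mm by 85 mm) begins 54 mm behind the grasp point. The pads swing forward as they close: fully open they stand 13 mm farther back than shut.
Start: joints at [-1.376, 0.576, 0.025, 1.437, -0.015, 1.129, -0.057], TCP at [0.186, 0.649, 0.231] pointing down, gripper open.
Joint ranges: [-2.76, 2.76], [-0.34, 2.15], [-1.52, 1.57], [0.19, 2.46], [-1.09, 4.23], [0.17, 1.99], [-2.82, 2.82]. Speed limits (rad/s): [2.22, 2.22, 3.01, 3.01, 3.14, 3.14, 3.14].

## Interface

Orientations are given as a rotation vector (axis times angle).
In Python, from cell import ctrl, optics, job_done, masks_of gives the robot as it stands.
- The arm moves only by the tool apply_moves, never from a script. Its argument "commands" is a list of rows, each a list of 7 numbers: the shift along the tool's x, y, z in m, then the turn, a rotation vector about the tool's x, y, z in rad, then the opening, from -1 (shut) to 1 (fully open). In form: [[x, y, z, wx, wy, wz, jaw], ...]. A call has 1 to 8 rows; each row is the pose to reach, as a shift and turn from the pose commanded when the call began, along the tool's axes at that moment; what a row does not reach only later rows make up. A row lasts 1/10 s, in which the tool goes at most 50 mm and 8.59 degrees, less where a joint would pass 70% of its speed; a pose out of reach is approached as far as the arm can. A call with a gripper value outside its range is refused whole. The fingers move at their own pace and stop on an object; the grip force is fixed at half the most. Time passes only in rows, so rows that repeat a pose let the fingers close. It gives the time, the measured TCP pose, the force, the opening and the grip force at its end, in the units of the state.
- ctrl.get_state(): the state, without advancing time (a new reading comes with each control period).
- optics.snapshot(name): name is "scene" or "top"; returns the picture (384x512x3 uint8, blue, green, red); there is no depth.
- optics.get_calibration(name): a dict with "fx", "fy", "cx", "cy" (pixels), "world_from_camera" (4x4, takes a point from camera to world coordinates). Camera axes: x right, y down, z forward; pixel columns grow to the right and rows downward; lengths in m; the calibration is good to about 2 mm. A picture is of the moment at which its call begins. get_calibration takes no time and is no camera call.
- job_done(): hands the job in; it is judged then, once.
Trained networks look in the newest picture that a camera, given by its name, has taken for a name from the list of things; names that differ only in an ending like _2 or _b are one class to them, and where a whole thing is asked for, a point or a joint stands for the part that bears it (a point fixed in the world has none). Each returns a list of dicts, best first, with "score" (0 to 1); they miss things now and then, are a little off and sometimes report something else, mostly with a low value. They report only what shows in the picture. A call takes as long as a camera call.
- masks_of(name, camera): "mask" (384x512 bool, what is visible of it) and "at" ([row, column] in pixels, amid what is visible of it).
The state is a dict: "time": time; "qpos": joint angles; "joint_velocities": joint speeds; "tau": joint torques, N m; "tool_pos": TCP position; "ee_rot": TCP orientation; "force": force on the tool from outside, world axes, zero at the start; "moment": the same for the moment, N m; "width": finger opening in m; "gripper_force": force on a finger pad.
Only numpy, scipy, OpenCV 4.12 (cv2) and the standard library are available. Lean on these libraries where they do the work, as an engineer would, in place of code of your own. Each camera call takes 0.05 s, during which the arm holds its last target. There are 200 camera calls.

## Working session

There is one attempt and no reset: what is moved stays moved. The work goes in short steps, Python scripts to look and compute and a tool call to move; the robot and the scene stay as the last step left them, time stands still between calls to the robot, and variables do not carry over. Pictures are saved under pics/ and viewed, at most 10 in all, crops included, and the job is handed in when it is done.

Besides the shell and the picture viewer there is one more tool, called after "Request:" by a JSON object that holds its "name" and its "arguments", one argument or row to a line. apply_moves: Moves the arm, as the interface text tells. Its arguments: {"type":"object","properties":{"commands":{"type":"array","items":{"type":"array","items":{"type":"number"}}}},"required":["commands"]}

```bash
mkdir -p pics; cat > h.py <<'E'
import numpy as np, cv2
from cell import ctrl, optics, job_done, masks_of
from scipy.spatial.transform import Rotation as R
def px2w(cam,rc,z):
    c=optics.get_calibration(cam);T=np.array(c["world_from_camera"])
    d=T[:3,:3]@np.array([(rc[1]-c["cx"])/c["fx"],(rc[0]-c["cy"])/c["fy"],1]);o=T[:3,3]
    return o+d*(z-o[2])/d[2]
def w2px(cam,p):
    c=optics.get_calibration(cam);T=np.linalg.inv(np.array(c["world_from_camera"]))
    q=T[:3,:3]@np.array(p)+T[:3,3];return (c["fy"]*q[1]/q[2]+c["cy"],c["fx"]*q[0]/q[2]+c["cx"])
E
python3 - <<'E'
from h import *
a=optics.snapshot("scene");b=optics.snapshot("top")
cv2.imwrite("pics/s0.png",a);cv2.imwrite("pics/t0.png",b)
for n,z in [("pin_store",.054),("pin_pad",.0555),("sleeve_store",.054),("sleeve_pad",.0555),("cast_white",.04),("wax_jar",.048),("glue_bottle",.076)]:
    for cam in("top","scene"):
        for m in masks_of(n,cam)[:2]:
            print(n,cam,round(m["score"],2),np.round(m["at"]),m["mask"].sum(),px2w(cam,m["at"],z).round(3))
s=ctrl.get_state();print(s["time"],s["tool_pos"],s["ee_rot"],s["width"],s["qpos"])
E
```

```text
pin_store top 0.82 [224. 188.] 1435 [ 0.474 -0.032  0.054]
pin_store top 0.57 [242. 298.] 1430 [ 0.457 -0.326  0.054]
pin_store scene 0.81 [276. 238.] 3338 [ 0.468 -0.024  0.054]
pin_pad top 0.8 [226. 190.] 910 [ 0.469 -0.039  0.055]
pin_pad scene 0.59 [272. 242.] 1778 [ 0.467 -0.034  0.055]
pin_pad scene 0.28 [227. 162.] 721 [ 0.662 -0.022  0.055]
sleeve_store top 0.64 [241. 300.] 1382 [ 0.46  -0.329  0.054]
sleeve_store top 0.47 [163. 267.] 74 [ 0.662 -0.222  0.054]
sleeve_store scene 0.85 [188. 328.] 2093 [ 0.45  -0.312  0.054]
sleeve_pad top 0.68 [242. 299.] 972 [ 0.457 -0.327  0.055]
sleeve_pad scene 0.87 [182. 328.] 932 [ 0.457 -0.325  0.055]
cast_white top 0.65 [150. 208.] 371 [ 0.686 -0.057  0.04 ]
cast_white scene 0.81 [226. 165.] 680 [ 0.67  -0.034  0.04 ]
wax_jar top 0.74 [260. 348.] 408 [ 0.426 -0.459  0.048]
wax_jar top 0.68 [242. 299.] 966 [ 0.458 -0.328  0.048]
wax_jar scene 0.71 [162. 362.] 544 [ 0.43  -0.441  0.048]
glue_bottle top 0.54 [162. 268.] 63 [ 0.659 -0.225  0.076]
glue_bottle scene 0.65 [181. 223.] 235 [ 0.634 -0.178  0.076]
0.8 [0.18572112 0.64894748 0.2313028 ] [-4.36445322e-01 -3.11111007e+00  1.28165984e-05] 0.08544977516016108 [-1.37583354  0.57567826  0.02488361  1.43710081 -0.01500386  1.129008
 -0.05650042]
```

View pics/s0.png

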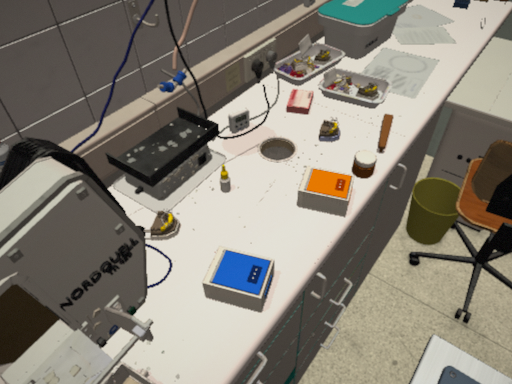

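View pics/t0.png

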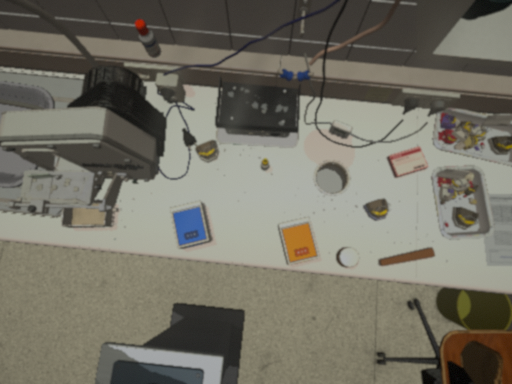

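The scene picture shows the blue box at about (row 275, col 240) with its dark pad near (272, 256). The orange box is at about (188, 328). In the top view the pad is near (237, 191). Next I'll locate the pad by colour.

```bash
python3 - <<'E'
from h import *
for cam,f,(r0,r1,c0,c1) in [("top","t0",(195,260,160,225)),("scene","s0",(240,315,195,285))]:
    I=cv2.imread(f"pics/{f}.png");h=cv2.cvtColor(I,cv2.COLOR_BGR2HSV).astype(int)
    m=np.zeros(I.shape[:2],bool);m[r0:r1,c0:c1]=True
    blue=m&(abs(h[...,0]-110)<15)&(h[...,1]>120)
    lid=blue&(h[...,2]>140);pad=blue&(h[...,2]<=140)
    n,l,st,ce=cv2.connectedComponentsWithStats(blue.astype(np.uint8))
    for i in range(1,n):
        if st[i,4]>15: 
            pts=np.argwhere(l==i);W=np.array([px2w(cam,p,.054) for p in pts])[:,:2]
            r=cv2.minAreaRect((W*1000).astype(np.float32));print(cam,"blue",st[i],r)
    n,l,st,ce=cv2.connectedComponentsWithStats(pad.astype(np.uint8))
    for i in range(1,n):
        if st[i,4]>8: print(cam,"dark",st[i],ce[i],px2w(cam,ce[i][::-1],.0555).round(4))
    C=cv2.resize(I[r0:r1,c0:c1],None,fx=6,fy=6,interpolation=cv2.INTER_CUBIC);cv2.imwrite(f"pics/c_{cam}.png",C)
E
```

```text
top blue [174 208  32  36 758] ((470.8369445800781, -36.5020866394043), (83.138671875, 68.6207275390625), 19.944904327392578)
top dark [184 230  15  10  39] [191.07692308 234.46153846] [ 0.4479 -0.0452  0.0555]
scene blue [ 212  251   58   44 1617] ((470.3115234375, -35.571815490722656), (86.4751968383789, 72.02086639404297), 19.629396438598633)
scene blue [265 275   7  22  28] ((414.1167907714844, -40.42401885986328), (1.704168438911438, 42.919761657714844), 19.603872299194336)
scene dark [247 265  15  19 146] [254.25342466 274.16438356] [ 0.4468 -0.0434  0.0555]
scene dark [265 275   7  22  28] [268.  285.5] [ 0.4134 -0.0393  0.0555]
```

View pics/c_scene.png

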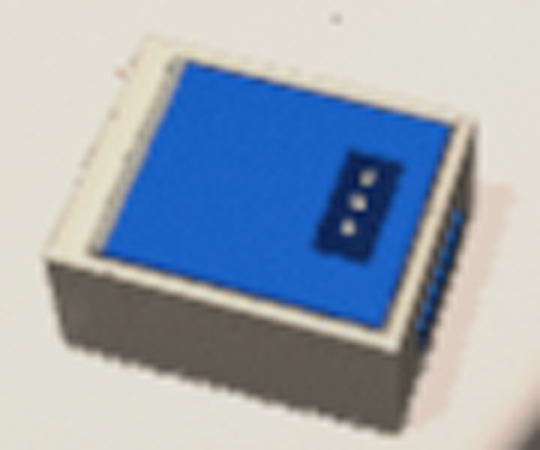

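```bash
cat >> h.py <<'E'
def row(p,xdeg):
    s=ctrl.get_state();A=R.from_rotvec(s["ee_rot"])
    t=np.radians(xdeg);x=np.array([np.cos(t),np.sin(t),0]);z=np.array([0,0,-1.]);B=R.from_matrix(np.c_[x,np.cross(z,x),z])
    print("shift",A.inv().apply(np.array(p)-s["tool_pos"]).round(4),"turn",(A.inv()*B).as_rotvec().round(4))
E
python3 -c "
from h import *
row([.43,.40,.25],104)"
```

```text
shift [-0.3033 -0.1721 -0.0187] turn [-0.     -0.      1.0477]
```

Request:
{"name": "apply_moves", "arguments": {
  "commands": [
    [-0.043, -0.025, -0.003, 0, 0, 0.149, -1],
    [-0.086, -0.049, -0.005, 0, 0, 0.298, -1],
    [-0.129, -0.074, -0.008, 0, 0, 0.447, -1],
    [-0.173, -0.098, -0.011, 0, 0, 0.596, -1],
    [-0.216, -0.123, -0.013, 0, 0, 0.745, -1],
    [-0.26, -0.147, -0.016, 0, 0, 0.894, -1],
    [-0.303, -0.172, -0.019, 0, 0, 1.04, -1],
    [-0.303, -0.172, -0.019, 0, 0, 1.047, -1]
  ]
}}

```text
time: 1.6
tool_pos: [0.4357, 0.3934, 0.2515]
ee_rot: [1.949, 2.458, 0.002]
force: [-1.0, -0.5, 0.4]
width: -0.0001
gripper_force: 0.0
```

```bash
python3 -c "
from h import *
s=ctrl.get_state();print(s['time'],s['qpos'],s['tool_pos'],s['force'],s['width'])
row([.447,.10,.18],50)"
```

```text
1.6 [-1.04225429  0.44433346  0.34322839  1.65890545 -0.16107372  1.064933
 -0.42219487] [0.43572229 0.39343431 0.2515123 ] [-0.98510207 -0.52117841  0.41808713] -0.00012729549785056338
shift [-0.2881 -0.0561  0.0722] turn [0.0048 0.0011 0.9278]
```

Request:
{"name": "apply_moves", "arguments": {
  "commands": [
    [-0.041, -0.008, 0.01, 0, 0, 0.133, -1],
    [-0.082, -0.016, 0.02, 0, 0, 0.266, -1],
    [-0.123, -0.024, 0.03, 0, 0, 0.399, -1],
    [-0.164, -0.032, 0.04, 0, 0, 0.532, -1],
    [-0.206, -0.04, 0.05, 0, 0, 0.665, -1],
    [-0.247, -0.048, 0.06, 0, 0, 0.798, -1],
    [-0.288, -0.056, 0.072, 0, 0, 0.928, -1],
    [-0.288, -0.056, 0.072, 0, 0, 0.928, -1]
  ]
}}

```text
time: 2.4
tool_pos: [0.4446, 0.1019, 0.1778]
ee_rot: [2.843, 1.333, -0.003]
force: [0.2, 0.4, 0.3]
width: 0.0003
gripper_force: 0.0
```

```bash
python3 -c "
from h import *
s=ctrl.get_state();print(s['time'],s['qpos'],s['tool_pos'],s['force'],s['width'])
row([.447,-.0445,.09],19.7)"
```

```text
2.4 [-0.76876282  0.3772911   0.60421472  2.07774794 -0.3016076   0.77306801
 -0.6725819 ] [0.44455851 0.10194243 0.17780923] [0.23798472 0.41335173 0.3117037 ] 0.00034093559720269057
shift [-0.1108  0.0955  0.0881] turn [0.0012 0.002  0.5332]
```

Request:
{"name": "apply_moves", "arguments": {
  "commands": [
    [-0.028, 0.024, 0.01, 0, 0, 0.133, -1],
    [-0.056, 0.048, 0.02, 0, 0, 0.266, -1],
    [-0.083, 0.072, 0.035, 0, 0, 0.399, -1],
    [-0.111, 0.0955, 0.05, 0, 0, 0.533, -1],
    [-0.111, 0.0955, 0.07, 0, 0, 0.533, -1],
    [-0.111, 0.0955, 0.088, 0, 0, 0.533, -1],
    [-0.111, 0.0955, 0.088, 0, 0, 0.533, -1],
    [-0.111, 0.0955, 0.088, 0, 0, 0.533, -1]
  ]
}}

```text
time: 3.2
tool_pos: [0.4495, -0.0387, 0.0906]
ee_rot: [-3.092, -0.556, 0.0]
force: [-0.1, -0.5, -1.6]
width: 0.0001
gripper_force: 0.0
```

```bash
python3 -c "
from h import *
s=ctrl.get_state();print(s['time'],s['qpos'],s['tool_pos'],s['force'],s['joint_velocities'].round(3))
row([.447,-.0445,.062],19.7)
a=optics.snapshot('scene');print(w2px('scene',s['tool_pos']))
cv2.imwrite('pics/s1.png',cv2.resize(a[200:320,170:300],None,fx=5,fy=5,interpolation=cv2.INTER_CUBIC)[:600])"
```

```text
3.2 [-0.42228503  0.53254575  0.59509729  2.19153786 -0.55781728  0.56815209
 -0.62489296] [ 0.44950477 -0.03874325  0.09058607] [-0.05409597 -0.54127892 -1.5962634 ] [-0.012 -0.02   0.015 -0.006  0.005  0.001 -0.001]
shift [-0.0043  0.0045  0.0286] turn [-0.0003  0.0002  0.0121]
(np.float64(264.0431274390722), np.float64(250.76594255966933))
```

View pics/s1.png

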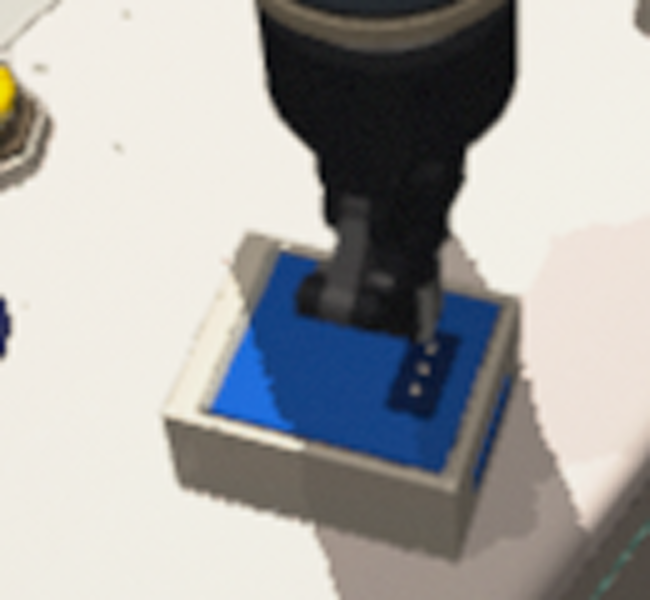

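The fingertip hovers above the lid, with the tip at about crop (320, 405), just up and behind the pad. It projects where expected. I'll correct sideways and come down close.

Request:
{"name": "apply_moves", "arguments": {
  "commands": [
    [-0.0043, 0.0045, 0.01, 0, 0, 0.012, -1],
    [-0.0043, 0.0045, 0.018, 0, 0, 0.012, -1],
    [-0.0043, 0.0045, 0.022, 0, 0, 0.012, -1],
    [-0.0043, 0.0045, 0.022, 0, 0, 0.012, -1]
  ]
}}

```text
time: 3.65
tool_pos: [0.4464, -0.0448, 0.0677]
ee_rot: [-3.095, -0.536, 0.002]
force: [1.4, 0.5, -0.2]
width: 0.0001
gripper_force: 0.0
```

```bash
python3 -c "
from h import *
s=ctrl.get_state();print(s['tool_pos'],s['force'])
row([.447,-.0445,.058],19.7)
a=optics.snapshot('scene')
cv2.imwrite('pics/s2.png',cv2.resize(a[230:320,190:290],None,fx=6,fy=6,interpolation=cv2.INTER_CUBIC)[:600])"
```

```text
[ 0.44643728 -0.04482726  0.06774948] [ 1.42097893  0.50311005 -0.24601704]
shift [ 0.0006 -0.0001  0.0097] turn [-0.0005  0.001  -0.0011]
```

View pics/s2.png

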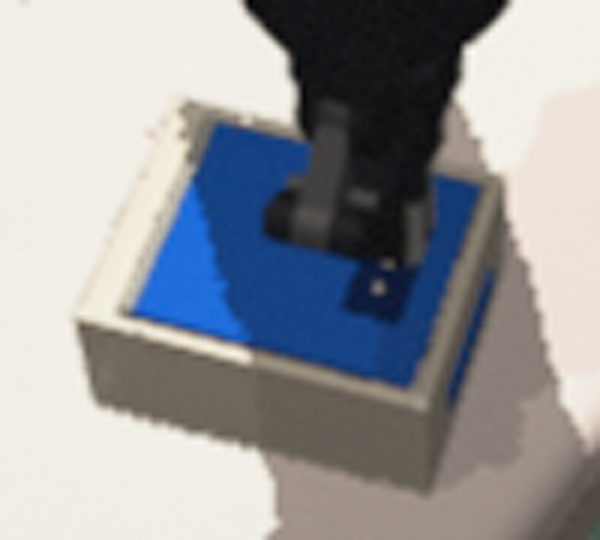

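The tip is just above the pad, lined up with it and centred. I'll press down in small steps while watching the force.

Request:
{"name": "apply_moves", "arguments": {
  "commands": [
    [0.0006, 0, 0.005, 0, 0, 0, -1],
    [0.0006, 0, 0.009, 0, 0, 0, -1],
    [0.0006, 0, 0.011, 0, 0, 0, -1],
    [0.0006, 0, 0.013, 0, 0, 0, -1],
    [0.0006, 0, 0.015, 0, 0, 0, -1],
    [0.0006, 0, 0.016, 0, 0, 0, -1],
    [0.0006, 0, 0.016, 0, 0, 0, -1]
  ]
}}

```text
time: 4.4
tool_pos: [0.4473, -0.0447, 0.0523]
ee_rot: [-3.096, -0.536, 0.0]
force: [-0.8, 0.3, 2.8]
width: 0.0001
gripper_force: 1.1
```

Request:
{"name": "apply_moves", "arguments": {
  "commands": [
    [0, 0, 0.001, 0, 0, 0, -1],
    [0, 0, 0.001, 0, 0, 0, -1]
  ]
}}

```text
time: 4.6
tool_pos: [0.4474, -0.0447, 0.0513]
ee_rot: [-3.096, -0.536, -0.0]
force: [-0.5, 0.6, 3.2]
width: -0.0002
gripper_force: 1.4
```

Request:
{"name": "apply_moves", "arguments": {
  "commands": [
    [0, 0, 0.001, 0, 0, 0, -1],
    [0, 0, 0.001, 0, 0, 0, -1]
  ]
}}

```text
time: 4.8
tool_pos: [0.4474, -0.0447, 0.0503]
ee_rot: [-3.096, -0.536, -0.0]
force: [-0.4, 0.4, 4.9]
width: 0.0001
gripper_force: 2.1
```

Request:
{"name": "apply_moves", "arguments": {
  "commands": [
    [0, 0, 0.001, 0, 0, 0, -1],
    [0, 0, 0.001, 0, 0, 0, -1]
  ]
}}

```text
time: 5.0
tool_pos: [0.4475, -0.0447, 0.0496]
ee_rot: [-3.095, -0.536, -0.001]
force: [-2.1, 0.5, 14.0]
width: -0.0005
gripper_force: 6.7
```

The force jumped to 14 N, so the pad is at its hard stop. Now I'll let go upward.

Request:
{"name": "apply_moves", "arguments": {
  "commands": [
    [0, 0, -0.006, 0, 0, 0, -1],
    [0, 0, -0.03, 0, 0, 0, -1],
    [0, 0, -0.07, 0, 0, 0, -1],
    [0, 0, -0.11, 0, 0, 0, -1],
    [0, 0, -0.15, 0, 0, 0, -1],
    [0, 0, -0.17, 0, 0, 0, -1],
    [0, 0, -0.17, 0, 0, 0, -1],
    [0, 0, -0.17, 0, 0, 0, -1]
  ]
}}

```text
time: 5.8
tool_pos: [0.4473, -0.0443, 0.2192]
ee_rot: [-3.095, -0.537, -0.001]
force: [-0.1, -0.2, 0.2]
width: -0.0001
gripper_force: 0.0
```

Request:
{"name": "apply_moves", "arguments": {
  "commands": [
    [0, 0, 0, 0, 0, 0, -1],
    [0, 0, 0, 0, 0, 0, -1],
    [0, 0, 0, 0, 0, 0, -1],
    [0, 0, 0, 0, 0, 0, -1],
    [0, 0, 0, 0, 0, 0, -1],
    [0, 0, 0, 0, 0, 0, -1],
    [0, 0, 0, 0, 0, 0, -1],
    [0, 0, 0, 0, 0, 0, -1]
  ]
}}

```text
time: 6.6
tool_pos: [0.4474, -0.0447, 0.2193]
ee_rot: [-3.096, -0.536, -0.0]
force: [-0.3, -0.3, -0.0]
width: 0.0002
gripper_force: 0.0
```

```bash
python3 -c "
from h import *
s=ctrl.get_state();print(s['time'],s['tool_pos'],s['force'])
a=optics.snapshot('scene')
cv2.imwrite('pics/s3.png',cv2.resize(a[130:330,130:390],None,fx=3,fy=3,interpolation=cv2.INTER_CUBIC))"
```

```text
6.6 [ 0.44736297 -0.04466868  0.21931788] [-0.31708504 -0.28461865 -0.01743731]
```

View pics/s3.png

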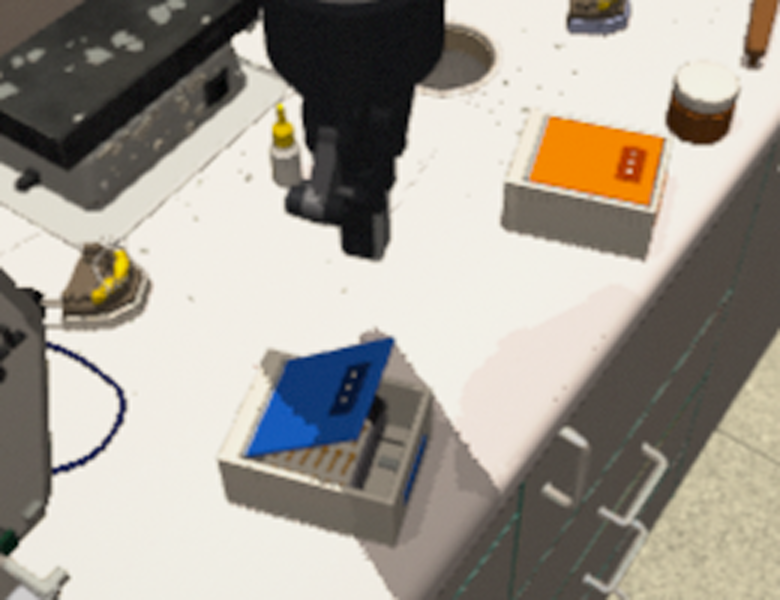

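The blue lid stands open at about crop (400, 320) with the pins showing. The orange box is shut, nothing else has moved, and the arm is clear. I'll wait a moment longer and hand in.

Request:
{"name": "apply_moves", "arguments": {
  "commands": [
    [0, 0, 0, 0, 0, 0, -1],
    [0, 0, 0, 0, 0, 0, -1],
    [0, 0, 0, 0, 0, 0, -1],
    [0, 0, 0, 0, 0, 0, -1],
    [0, 0, 0, 0, 0, 0, -1],
    [0, 0, 0, 0, 0, 0, -1],
    [0, 0, 0, 0, 0, 0, -1],
    [0, 0, 0, 0, 0, 0, -1]
  ]
}}

```text
time: 7.45
tool_pos: [0.4474, -0.0447, 0.2193]
ee_rot: [3.096, 0.536, -0.0]
force: [0.3, 0.5, 1.1]
width: -0.0002
gripper_force: 0.0
```

```bash
python3 -c "
from h import *
a=optics.snapshot('scene');cv2.imwrite('pics/s4.png',a[230:330,190:290])
b=cv2.imread('pics/s3.png');c=cv2.resize(a[130:330,130:390],None,fx=3,fy=3,interpolation=cv2.INTER_CUBIC)
d=cv2.absdiff(b,c)[330:560,200:450];print('diff',d.mean(),d.max())
if d.mean()<4: print(job_done())"
```

```text
diff 0.7295072463768116 11
the job is handed in; nothing more can be done
None
```

The pin store is open: one full press on its pad, the blue lid popped up and stayed up, the orange box is still shut, nothing else appears to have moved, and the job is handed in.

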